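# Tip out the bearing balls, bin the flat parts

## Robot

A 6-joint arm with a two-finger parallel gripper is mounted at the origin on the work surface. World frame = base frame: x ahead of the robot, y to its left, z up, the work surface at z = 0. Lengths are in mm, angles in rad, forces in N, time in s.
With the tool pointing down it reaches from about 350 to 875 mm from the base axis. Payload 4.2 kg.
Tool frame: the origin (TCP) lies midway between the tips of the shut fingers; the grasp point (between the pads) lies 19 mm behind it; z points along the fingers, y is the direction in which the jaws open and shut (so a half turn about z gives the same grasp; the last joint's range is limited). The gripper opens to 85 mm and grips with 20 to 120 N. Pads are 22 mm wide; open, the fingers measure 114 mm over their backs; the gripper's body (76 mm by 85 mm) begins 54 mm behind the grasp point. The pads swing forward as they close: fully open they stand 13 mm farther back than shut.
Start: joints at [-1.003, 0.385, 0.008, 0, -1.194, -0.259], TCP at [189.963, -595.41, 231.312] pointing down, gripper open.
Joint ranges: [-3.14, 3.14], [-1.21, 2.06], [-1.07, 1.41], [-3.16, 2.05], [-2.99, -0.16], [-3.1, 3.1]. Speed limits (rad/s): [2.79, 2.79, 3.14, 3.14, 3.14, 3.14].

## Interface

Orientations are given as a unit quaternion [x, y, z, w].
In Python, from bench import arm gives the robot as it stands.
- The arm moves only by the tool servo_tool, never from a script. Its argument "rows" is a list of rows, each an object of numbers: "fingers": the finger opening in cm, from 0 to 8.54; "x", "y", "z": the shift along the tool's x, y, z in cm; "turn": the turn about the tool's z in degrees. A call has 1 to 10 rows; each row shifts and turns the commanded pose from where the row before left it, along the tool's axes as they then stand; what a row does not reach is not made up. A row lasts 1/12 s, in which the tool goes at most 41.7 mm and 7.16 degrees, less where a joint would pass 70% of its speed; a pose out of reach is approached as far as the arm can. A call is refused whole if a number of a shift passes 4.17 or a number of a turn 7.16, either way. A call with a gripper value outside its range is refused whole. The fingers move at their own pace and stop on an object; the grip force is fixed at half the most. Time passes only in rows, so rows that do not move let the fingers close. It gives the time, the measured TCP pose, the force and the opening at its end, in the units of the state.
- arm.read_state(): the state, without advancing time (a new reading comes with each control period).
- arm.get_image(name): name is "side" or "top"; returns (picture, depth): 480x640x3 uint8, red, green, blue; 480x640 float32, mm along the optical axis (not along the pixel's ray), 0 where there is no reading.
- arm.camera_model(name): a dict with "fx", "fy", "cx", "cy" (pixels), "pose" (4x4, takes a point from camera to world coordinates). Camera axes: x right, y down, z forward; pixel columns grow to the right and rows downward; lengths in mm; the calibration is good to about 2 mm. A picture is of the moment at which its call begins. camera_model takes no time and is no camera call.
- arm.job_done(): hands the job in, once; it reports no verdict.
The state is a dict: "clock": time; "joints": joint angles; "joint_vel": joint speeds; "joint_efforts": joint torques, N m; "position": TCP position; "ee_rot": TCP orientation; "contact_force": force on the tool from outside, world axes, zero at the start; "wrist_torque": the same for the moment, N m; "gripper_width": finger opening in mm.
Only numpy, scipy, OpenCV 4.12 (cv2) and the standard library are available. Lean on these libraries where they do the work, as an engineer would, in place of code of your own. Each camera call takes 0.05 s, during which the arm holds its last target.

## Task

Lift the sorting board by its handle so that the three steel balls roll off into the trough while the square blank and the big nut stay on the board. Then lower the board to rest and put the blank and the nut in the grey bin. Leave the hammer, the screwdriver and the pot of punches where they are.

Things in the scene. Friction and masses are not known exactly. Their poses are not given: they have to be found in the camera images.
- stand: grey steel sorting stand fixed to the bench, 290 x 280 mm, 95 mm tall, that carries a hinged plywood tip-board and a catch trough. Origin: centre of its underside on the bench. Its x axis is parallel to the hinge; +y points from the handle side across the board to the hinge and on to the trough; z up.
- board (a joint): angle of the tip-board, rad. 0 = at rest on its stop, surface sloping 0.04 rad down to the handle side; grows as the handle is lifted; 0.04 = level; hard stop 0.75. About 0.6 kg; damped, sinks back to 0 within about a second if let go. At 0.25 to 0.35 the balls roll into the trough within about a second and the flat parts keep still; beyond about 0.42 these may slide too.
- hinge (a point): centre of the hinge line, 75 mm above the bench, 90 mm from the stand's origin along stand +y; axes as the stand's. The board's surface passes through this line, and overhangs it by 12 mm towards the trough.
- board_mid (a point): middle of the board's upper surface, 90 mm from the hinge; moves with the board; x along the hinge, y to the trough, z out of the surface. Free surface 260 mm along x, from 82 mm behind this point (handle side) to 102 mm ahead (trough side). Rims 8 mm thick stand 12 mm above it on the handle side and both ends; the trough side is open.
- handle (a point): middle of the handle, a round dark wooden rod 16 mm thick and 108 mm long that sticks out along board -y from the middle of the rim. This point is on its axis, 65 mm out from the rim, 245 mm from the hinge, 43 mm short of the rod's end, 63 mm above the bench at rest. Fingers fit on both sides of it from above, closing along stand x. Axes as board_mid.
- trough_floor (a point): centre of the inner floor of the catch trough, 8 mm above the bench, beside the hinge. Inside 276 mm along stand x, 78 mm along stand y; the wall at the hinge side is 50 mm high, the outer wall 95 mm, the end walls 80 mm (above the bench).
- blank_center (a point): centre of the square aluminium blank, 36 x 36 x 16 mm, lying flat on the board; x and y along its sides, z up
- nut_center (a point): centre of the big steel hexagon nut, 36 mm across flats, 18 mm high, lying flat on the board; two of its flats face its +x and -x, the others every 60 degrees; z up; the hole is shallow and cannot be gripped
- bin_in (a point): centre of the inner floor of the square open grey plastic bin for flat parts, fixed to the bench; 140 x 140 mm outside, 50 mm high, walls 4 mm, its floor 4 mm above the bench; axes along its sides
- punch_pot: bystander: steel pot of punches, 72 mm in diameter, pot 85 mm and punches to 140 mm high; origin at the centre of its underside
- hammer: bystander: hammer lying on the bench along its x, about 260 mm long
- driver: bystander: screwdriver lying on the bench along its x, 200 mm long
- ball0_center (a point): centre of a polished steel ball, 22 mm in diameter, at the start lying on the board against the rim at the handle side (end at stand -x)
- ball1_center (a point): centre of a polished steel ball, 22 mm in diameter, at the start lying on the board against the rim at the handle side (middle)
- ball2_center (a point): centre of a polished steel ball, 22 mm in diameter, at the start lying on the board against the rim at the handle side (end at stand +x)
Not all that is in view belongs to the job. Of the things that look like the part that bears bin_in, take the one that is nearest to the robot's base at the start.

How it is judged (in metres and radians):
On the way, in this order (a step that is already met when the one before it is completed fails the run):
1. the board is tipped past level, with both flat parts on it (value of joint board above 0.09 rad and x of blank_center in the frame of board_mid between -0.135 and 0.135 m and y of blank_center in the frame of board_mid between -0.105 and 0.105 m and z of blank_center in the frame of board_mid between 0 and 0.03 m and x of nut_center in the frame of board_mid between -0.135 and 0.135 m and y of nut_center in the frame of board_mid between -0.105 and 0.105 m and z of nut_center in the frame of board_mid between 0 and 0.03 m), for 0.02 s.
2. all three balls are in the trough, and both flat parts are still on the board (x of ball0_center in the frame of trough_floor between -0.138 and 0.138 m and y of ball0_center in the frame of trough_floor between -0.039 and 0.039 m and z of ball0_center in the frame of trough_floor between 0 and 0.05 m and x of ball1_center in the frame of trough_floor between -0.138 and 0.138 m and y of ball1_center in the frame of trough_floor between -0.039 and 0.039 m and z of ball1_center in the frame of trough_floor between 0 and 0.05 m and x of ball2_center in the frame of trough_floor between -0.138 and 0.138 m and y of ball2_center in the frame of trough_floor between -0.039 and 0.039 m and z of ball2_center in the frame of trough_floor between 0 and 0.05 m and x of blank_center in the frame of board_mid between -0.135 and 0.135 m and y of blank_center in the frame of board_mid between -0.105 and 0.105 m and z of blank_center in the frame of board_mid between 0 and 0.03 m and x of nut_center in the frame of board_mid between -0.135 and 0.135 m and y of nut_center in the frame of board_mid between -0.105 and 0.105 m and z of nut_center in the frame of board_mid between 0 and 0.03 m), for 0.1 s.
At the end, for the whole second after the job is handed in: the blank and the nut lie still inside the grey bin, all three balls are in the trough, and the board is back down on its stop (within 0.03 rad) (x of blank_center in the frame of bin_in between -0.066 and 0.066 m and y of blank_center in the frame of bin_in between -0.066 and 0.066 m and z of blank_center in the frame of bin_in between 0 and 0.045 m and linear speed of each of blank, nut below 0.02 m/s and x of nut_center in the frame of bin_in between -0.066 and 0.066 m and y of nut_center in the frame of bin_in between -0.066 and 0.066 m and z of nut_center in the frame of bin_in between 0 and 0.045 m and x of ball0_center in the frame of trough_floor between -0.138 and 0.138 m and y of ball0_center in the frame of trough_floor between -0.039 and 0.039 m and z of ball0_center in the frame of trough_floor between 0 and 0.05 m and x of ball1_center in the frame of trough_floor between -0.138 and 0.138 m and y of ball1_center in the frame of trough_floor between -0.039 and 0.039 m and z of ball1_center in the frame of trough_floor between 0 and 0.05 m and x of ball2_center in the frame of trough_floor between -0.138 and 0.138 m and y of ball2_center in the frame of trough_floor between -0.039 and 0.039 m and z of ball2_center in the frame of trough_floor between 0 and 0.05 m and value of joint board below 0.03 rad); the robot touches nothing.
It fails at once if a bystander (pot, hammer or screwdriver) is moved more than 30 mm (distance of any of punch_pot, hammer, driver from where it was at the start of the episode above 0.03 m).
It fails at once if a flat part falls in the trough ((x of blank_center in the frame of trough_floor between -0.138 and 0.138 m and y of blank_center in the frame of trough_floor between -0.039 and 0.039 m and z of blank_center in the frame of trough_floor between -0.01 and 0.05 m) or (x of nut_center in the frame of trough_floor between -0.138 and 0.138 m and y of nut_center in the frame of trough_floor between -0.039 and 0.039 m and z of nut_center in the frame of trough_floor between -0.01 and 0.05 m)).
It also fails if it takes over 58 s, if anything falls off the work surface, if the arm or the gripper's body presses on something with over 40 N, if the wrist force passes 120 N, or if a joint passes its speed limit or range.

## Working session

There is one attempt and no reset: what is moved stays moved. The work goes in short steps, Python scripts to look and compute and a tool call to move; the robot and the scene stay as the last step left them, time stands still between calls to the robot, and variables do not carry over. Pictures are saved under pics/ and viewed, and the job is handed in when it is done.

Besides the shell and the picture viewer there is one more tool, called after ">>>" as a command line: name --argument value ..., lists and objects as JSON in quotes. servo_tool: Moves the arm, as the interface text tells. Its arguments: {"type":"object","properties":{"rows":{"type":"array","items":{"type":"object","properties":{"fingers":{"type":"number"},"x":{"type":"number"},"y":{"type":"number"},"z":{"type":"number"},"turn":{"type":"number"}}}}},"required":["rows"]}

```bash
mkdir -p pics; cat > h.py <<'E'
import numpy as np, cv2
from bench import arm
def snap(n,tag):
    im,d=arm.get_image(n); cv2.imwrite(f'pics/{tag}.png',im[:,:,::-1]); np.save(f'pics/{tag}.npy',d); return im,d
def w(n,d,u,v,r=1):
    m=arm.camera_model(n); p=d[v-r:v+r+1,u-r:u+r+1]; z=np.median(p[p>0])
    return (np.array(m['pose'])@[(u-m['cx'])*z/m['fx'],(v-m['cy'])*z/m['fy'],z,1])[:3].round(1)
def ray(n,u,v,h):
    m=arm.camera_model(n);P=np.array(m['pose']); r=P[:3,:3]@[(u-m['cx'])/m['fx'],(v-m['cy'])/m['fy'],1]
    return (P[:3,3]+r*(h-P[2,3])/r[2]).round(1)
E
python3 - <<'E'
from h import *
for n in('top','side'):
    snap(n,n+'0'); m=arm.camera_model(n); print(m['fx'],np.array(m['pose']).round(3))
s=arm.read_state(); print(s)
E
```

```text
586.2575001461654 [[-2.000000e-03 -9.980000e-01  5.600000e-02  5.506720e+02]
 [-1.000000e+00  2.000000e-03 -6.000000e-03  7.079000e+00]
 [ 6.000000e-03 -5.600000e-02 -9.980000e-01  1.369163e+03]
 [ 0.000000e+00  0.000000e+00  0.000000e+00  1.000000e+00]]
553.5962242894125 [[-9.90000e-01 -1.03000e-01  9.90000e-02  4.95912e+02]
 [-1.43000e-01  6.98000e-01 -7.01000e-01  8.40005e+02]
 [ 3.00000e-03 -7.08000e-01 -7.06000e-01  8.98880e+02]
 [ 0.00000e+00  0.00000e+00  0.00000e+00  1.00000e+00]]
{'clock': 0.1, 'joints': array([-1.00341616e+00,  3.85509725e-01,  6.74898211e-03, -4.06290735e-04,
       -1.19403316e+00, -2.58597108e-01]), 'joint_vel': array([-0.00093976, -0.00180221,  0.00225397,  0.00107565, -0.00045252,
       -0.00121389]), 'joint_efforts': array([-9.62870799e-04, -3.93318808e+01,  1.88928705e+01,  4.19798523e+00,
       -2.63591952e-03,  4.33216215e-06]), 'position': array([ 189.77997628, -594.93227719,  230.31181478]), 'ee_rot': array([-1.53704778e-01,  9.88116293e-01,  9.90597590e-04, -2.27914579e-04]), 'contact_force': array([-0.45797987,  0.46398313, -0.14917127]), 'wrist_torque': array([-0.0016978 , -0.00173634,  0.00662542]), 'gripper_width': 85.1814298242476}
```

View pics/top0.png

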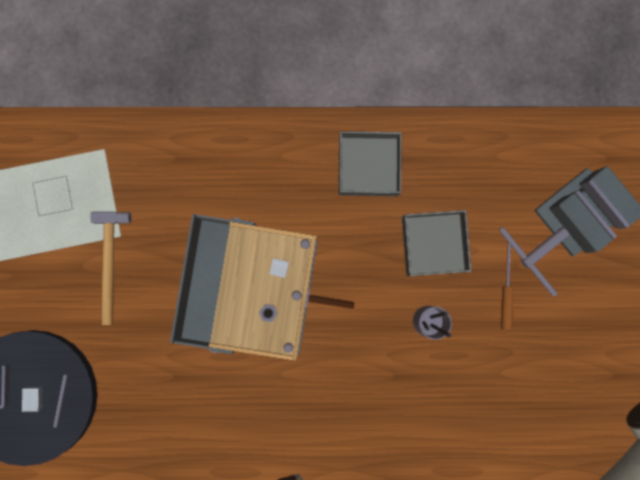

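View pics/side0.png

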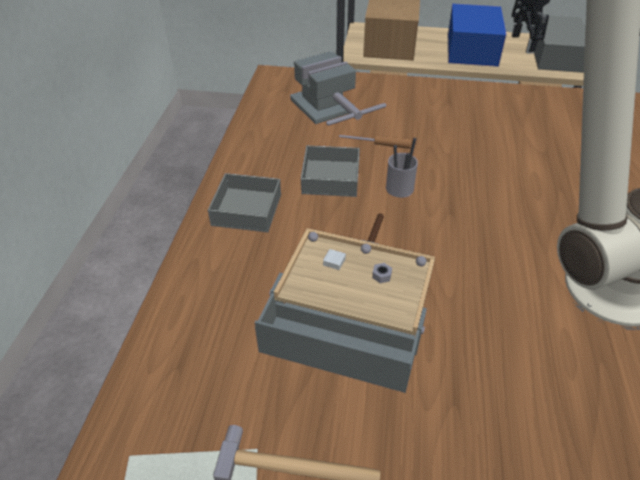

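```bash
python3 - <<'E'
from h import *
im=cv2.imread('pics/top0.png'); c=im[200:370,160:360]; cv2.imwrite('pics/c1.png',cv2.resize(c,None,fx=4,fy=3.5,interpolation=cv2.INTER_CUBIC)[:600])
cv2.imwrite('pics/c1.png',cv2.resize(im[210:360,165:360],(780,600),interpolation=cv2.INTER_CUBIC))
cv2.imwrite('pics/c2.png',cv2.resize(im[200:350,395:520],(500,600),interpolation=cv2.INTER_CUBIC))
s=cv2.imread('pics/side0.png'); cv2.imwrite('pics/c3.png',cv2.resize(s[205:345,260:445],(740,560),interpolation=cv2.INTER_CUBIC))
E
```

```text
(no output)
```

View pics/c1.png

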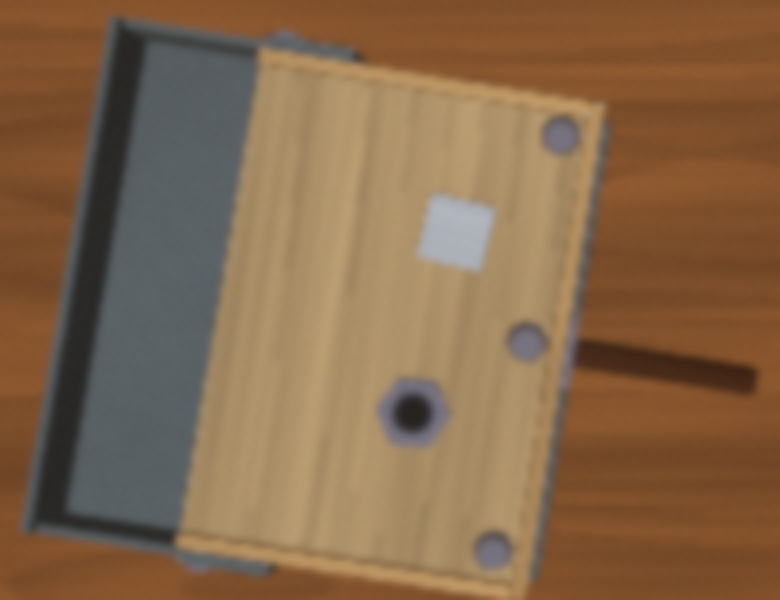

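View pics/c2.png

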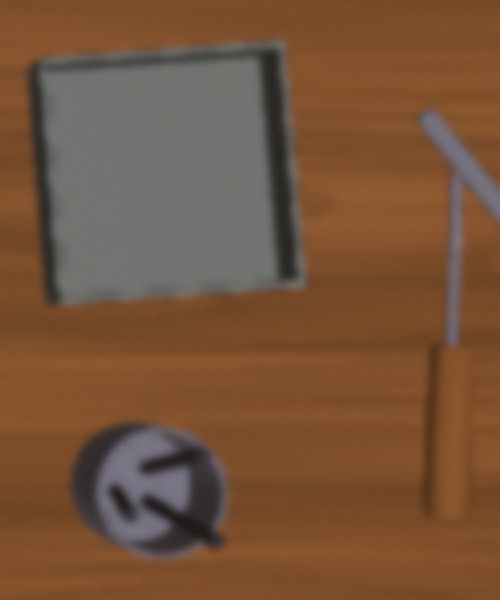

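View pics/c3.png

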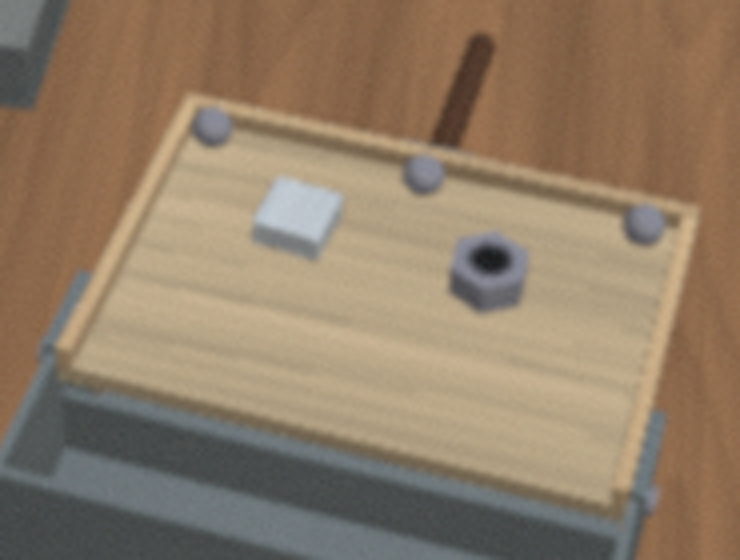

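```bash
python3 - <<'E'
from h import *
d=np.load('pics/top0.npy')
A=lambda x,y,h:ray('top',165+x/4,210+y/4,h)
a,b=A(580,350,68),A(755,379,62);print('handle',a,b,np.linalg.norm(b-a))
u=(a-b)[:2]; th=np.arctan2(u[1],u[0]);print('stand +y heading deg',np.degrees(th))
print('board edges: hinge-end corners',A(262,50,86),A(180,545,86),'handle side',A(604,103,78),A(525,597,78))
for n,c,h in(('blank',[(431,194),(496,205),(481,271),(417,257)],87),('nut',[(378,411),(395,377),(433,379),(450,411),(430,446),(393,445)],90)):
    P=np.array([A(*q,h) for q in c]);print(n,P[:,:2].tolist(),P.mean(0).round(1));e=np.roll(P,-1,0)-P;print(np.degrees(np.arctan2(e[:,1],e[:,0])).round(1),np.linalg.norm(e,axis=1).round(1))
B=np.array([ray('top',395+x/4,200+y/4,50) for x,y in[(35,62),(285,42),(303,285),(48,302)]]);print('bin',B.tolist(),B.mean(0));e=np.roll(B,-1,0)-B;print(np.degrees(np.arctan2(e[:,1],e[:,0])).round(1),np.linalg.norm(e,axis=1))
print('depth blank',w('top',d,279,268),'nut rim',w('top',d,275,313,0),'handle',w('top',d,330,301,0),w('top',d,345,303,0),'bin floor',w('top',d,437,243),'ball',[w('top',d,165+x//4,210+y//4,0) for x,y in((560,134),(526,341),(492,550))])
print('pot',ray('top',432,322,85))
S=lambda x,y,h:ray('side',260+x/4,205+y/4,h)
print('side',S(300,207,87),S(490,262,90),'handle tip',S(483,42,68))
E
```

```text
handle [523.   11.6  68. ] [506.6 -85.6  62. ] 98.75626562400988
stand +y heading deg 80.42300994070635
board edges: hinge-end corners [688.2 185.8  86. ] [418.5 228.8  86. ] handle side [659.3  -2.   78. ] [388.9  41.8  78. ]
blank [[608.8, 92.9], [602.7, 57.3], [566.6, 65.5], [574.3, 100.4]] [588.1  79.   87. ]
[-99.7 167.2  77.6 -12.3] [36.1 37.  35.7 35.3]
nut [[490.8, 121.2], [509.1, 112.1], [508.0, 91.4], [490.7, 82.2], [471.8, 93.0], [472.4, 113.0]] [490.5 102.2  90. ]
[ -26.4  -93.  -152.   150.3   88.3   24. ] [20.4 20.7 19.6 21.8 20.  20.1]
bin [[707.2, -200.9, 50.0], [718.4, -342.8, 50.0], [580.7, -350.7, 50.0], [571.5, -206.8, 50.0]] [ 644.45 -275.3    50.  ]
[ -85.5 -176.7   93.7    2.5] [142.34131515 137.92642966 144.19379321 135.82820031]
depth blank [587.9  79.1  87.9] nut rim [489.9  87.9  84.9] handle [515.2 -32.7  67.4] [510.6 -66.1  63. ] bin floor [ 648.1 -285.7    1.8] ball [array([642.4,  22.2,  89.8]), array([529.1,  41.9,  92.3]), array([417.2,  59.2,  93.9])]
pot [ 469.4 -254.6   85. ]
side [586.1  81.9  87. ] [488.9 107.7  90. ] handle tip [504.4 -75.2  68. ]
```

>>> servo_tool --rows '[{"turn":-7,"fingers":5},{"turn":-7,"fingers":5},{"turn":-7,"fingers":5},{"turn":-7,"fingers":5},{"turn":-7,"fingers":5},{"turn":-7,"fingers":5},{"turn":-7,"fingers":5},{"turn":-7,"fingers":5},{"turn":-7,"fingers":5}]'

```text
invalid input at $.rows[0]: expected keys fingers, x, y, z, turn
```

```bash
cat >> h.py <<'E'
from scipy.spatial.transform import Rotation as R
def to(x,y,z,ty=None):
    s=arm.read_state(); M=R.from_quat(s['ee_rot']).as_matrix(); h=np.degrees(np.arctan2(M[1,1],M[0,1]))
    print('clock',s['clock'].__round__(2),'pos',s['position'].round(1),'ty heading',round(h,1),'zaxis',M[:,2].round(3),'F',s['contact_force'].round(1),'w',round(s['gripper_width'],1))
    D=M.T@(np.array([x,y,z])-s['position'])/10; print('tool shift cm',D.round(2),'turn',None if ty is None else -((ty-h+90)%180-90))
E
python3 -c "
from h import *
to(511.5,-50,150,170.8)"
```

```text
clock 0.1 pos [ 189.8 -594.9  230.3] ty heading 107.7 zaxis [-0.001  0.002 -1.   ] F [-0.5  0.5 -0.1] w 85.2
tool shift cm [-47.21  42.13   8.11] turn -63.11662856247807
```

All keys are needed in each row.

>>> servo_tool --rows '[{"x":0,"y":0,"z":0,"turn":-7,"fingers":5},{"x":0,"y":0,"z":0,"turn":-7,"fingers":5},{"x":0,"y":0,"z":0,"turn":-7,"fingers":5},{"x":0,"y":0,"z":0,"turn":-7,"fingers":5},{"x":0,"y":0,"z":0,"turn":-7,"fingers":5},{"x":0,"y":0,"z":0,"turn":-7,"fingers":5},{"x":0,"y":0,"z":0,"turn":-7,"fingers":5},{"x":0,"y":0,"z":0,"turn":-7,"fingers":5},{"x":0,"y":0,"z":0,"turn":-7,"fingers":5},{"x":0,"y":0,"z":0,"turn":0,"fingers":5}]'

```text
clock: 0.93
position: [189.9, -595.1, 230.7]
ee_rot: [-0.648, 0.762, 0.001, 0.0]
contact_force: [-0.1, -0.1, -0.3]
gripper_width: 49.6
```

```bash
python3 -c "
from h import *
to(511.5,-50,150,170.8)"
```

```text
clock 0.93 pos [ 189.9 -595.1  230.7] ty heading 170.8 zaxis [-0.     0.001 -1.   ] F [-0.1 -0.1 -0.3] w 49.6
tool shift cm [-58.94 -23.04   8.12] turn 0.0037185167063285007
```

>>> servo_tool --rows '[{"x":-2.9,"y":-1.15,"z":0,"turn":0,"fingers":5},{"x":-2.9,"y":-1.15,"z":0,"turn":0,"fingers":5},{"x":-2.9,"y":-1.15,"z":0,"turn":0,"fingers":5},{"x":-2.9,"y":-1.15,"z":0,"turn":0,"fingers":5},{"x":-2.9,"y":-1.15,"z":0,"turn":0,"fingers":5},{"x":-2.9,"y":-1.15,"z":0,"turn":0,"fingers":5},{"x":-2.9,"y":-1.15,"z":0,"turn":0,"fingers":5},{"x":-2.9,"y":-1.15,"z":0,"turn":0,"fingers":5},{"x":-2.9,"y":-1.15,"z":0,"turn":0,"fingers":5},{"x":-2.9,"y":-1.15,"z":0,"turn":0,"fingers":5}]'

```text
clock: 1.77
position: [350.7, -326.3, 231.2]
ee_rot: [-0.646, 0.763, 0.0, 0.0]
contact_force: [0.6, 0.2, -0.4]
gripper_width: 49.7
```

>>> servo_tool --rows '[{"x":-2.9,"y":-1.15,"z":0,"turn":0,"fingers":5},{"x":-2.9,"y":-1.15,"z":0,"turn":0,"fingers":5},{"x":-2.9,"y":-1.15,"z":0,"turn":0,"fingers":5},{"x":-2.9,"y":-1.15,"z":0,"turn":0,"fingers":5},{"x":-2.9,"y":-1.15,"z":0,"turn":0,"fingers":5},{"x":-2.9,"y":-1.15,"z":0,"turn":0,"fingers":5},{"x":-2.9,"y":-1.15,"z":0,"turn":0,"fingers":5},{"x":-2.9,"y":-1.15,"z":0,"turn":0,"fingers":5},{"x":-2.9,"y":-1.15,"z":0,"turn":0,"fingers":5},{"x":-2.9,"y":-1.15,"z":0,"turn":0,"fingers":5}]'

```text
clock: 2.6
position: [511.1, -58.7, 231.2]
ee_rot: [-0.646, 0.763, 0.0, -0.0]
contact_force: [1.6, -0.5, -0.6]
gripper_width: 49.8
```

```bash
python3 -c "
from h import *
to(511.5,-50,46,170.8)"
```

```text
clock 2.6 pos [511.1 -58.7 231.2] ty heading 170.5 zaxis [-0.  0. -1.] F [ 1.6 -0.5 -0.6] w 49.8
tool shift cm [-0.87  0.1  18.52] turn -0.29491953224641065
```

>>> servo_tool --rows '[{"x":-0.2,"y":0,"z":2.3,"turn":0,"fingers":5},{"x":-0.2,"y":0,"z":2.3,"turn":0,"fingers":5},{"x":-0.2,"y":0,"z":2.3,"turn":0,"fingers":5},{"x":0,"y":0,"z":2.3,"turn":0,"fingers":5},{"x":0,"y":0,"z":2.3,"turn":0,"fingers":5},{"x":0,"y":0,"z":0,"turn":0,"fingers":5},{"x":0,"y":0,"z":0,"turn":0,"fingers":5}]'

```text
clock: 3.18
position: [511.1, -54.5, 115.6]
ee_rot: [-0.647, 0.763, 0.001, -0.001]
contact_force: [0.7, 0.5, -0.0]
gripper_width: 50.0
```

```bash
python3 -c "
from h import *
to(511.5,-50,46,170.8)
snap('side','side1')
im=cv2.imread('pics/side1.png');cv2.imwrite('pics/c4.png',cv2.resize(im[130:280,280:480],(800,600)))"
```

```text
clock 3.18 pos [511.1 -54.5 115.6] ty heading 170.6 zaxis [-0.003 -0.001 -1.   ] F [ 0.7  0.5 -0. ] w 50.0
tool shift cm [-0.46  0.02  6.96] turn -0.20639652612163673
```

View pics/c4.png

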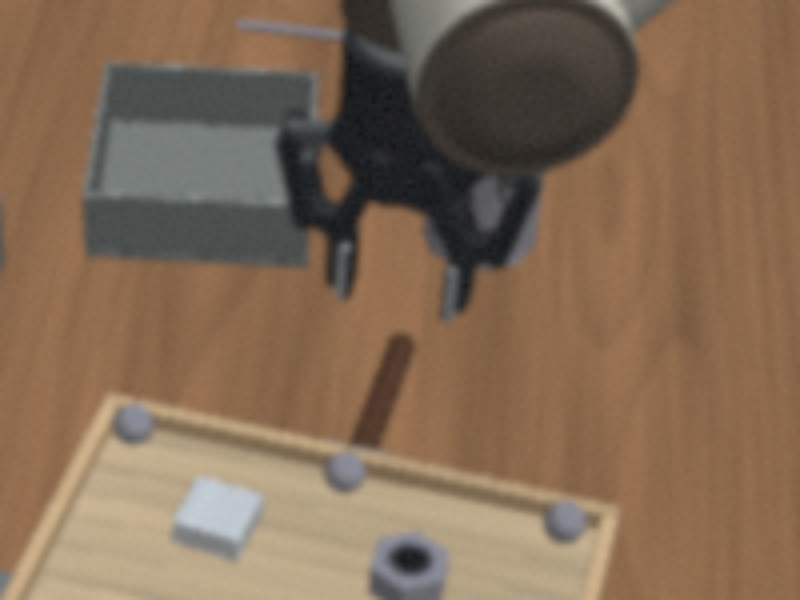

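>>> servo_tool --rows '[{"x":-0.2,"y":0,"z":2,"turn":0,"fingers":5},{"x":-0.2,"y":0,"z":2,"turn":0,"fingers":5},{"x":0,"y":0,"z":1.5,"turn":0,"fingers":5},{"x":0,"y":0,"z":1.3,"turn":0,"fingers":5},{"x":0,"y":0,"z":0,"turn":0,"fingers":5},{"x":0,"y":0,"z":0,"turn":0,"fingers":5}]'

```text
clock: 3.73
position: [513.4, -50.3, 49.5]
ee_rot: [-0.647, 0.762, -0.001, 0.001]
contact_force: [-0.2, -0.1, -0.3]
gripper_width: 50.0
```

>>> servo_tool --rows '[{"x":0,"y":0,"z":0,"turn":0,"fingers":3},{"x":0,"y":0,"z":0,"turn":0,"fingers":2},{"x":0,"y":0,"z":0,"turn":0,"fingers":1},{"x":0,"y":0,"z":0,"turn":0,"fingers":1},{"x":0,"y":0,"z":0,"turn":0,"fingers":1},{"x":0,"y":0,"z":0,"turn":0,"fingers":1},{"x":0,"y":0,"z":0,"turn":0,"fingers":1},{"x":0,"y":0,"z":0,"turn":0,"fingers":1}]'

```text
clock: 4.4
position: [512.1, -50.2, 49.8]
ee_rot: [-0.647, 0.762, 0.0, 0.0]
contact_force: [-3.2, 2.1, 6.3]
gripper_width: 13.9
```

```bash
python3 -c "
from h import *
to(511.5,-50,46,170.8)"
```

```text
clock 4.4 pos [512.1 -50.2  49.8] ty heading 170.7 zaxis [ 0.  0. -1.] F [-3.2  2.1  6.3] w 13.9
tool shift cm [-0.01  0.07  0.38] turn -0.1065766002039652
```

>>> servo_tool --rows '[{"x":0,"y":0,"z":0,"turn":0,"fingers":3},{"x":0,"y":0,"z":0,"turn":0,"fingers":3},{"x":0,"y":0,"z":0,"turn":0,"fingers":3},{"x":0,"y":0,"z":0.5,"turn":0,"fingers":3},{"x":0,"y":0,"z":0,"turn":0,"fingers":3},{"x":0,"y":0,"z":0,"turn":0,"fingers":1},{"x":0,"y":0,"z":0,"turn":0,"fingers":1},{"x":0,"y":0,"z":0,"turn":0,"fingers":1},{"x":0,"y":0,"z":0,"turn":0,"fingers":1},{"x":0,"y":0,"z":0,"turn":0,"fingers":1}]'

```text
clock: 5.23
position: [512.0, -50.4, 43.1]
ee_rot: [-0.647, 0.762, 0.0, -0.0]
contact_force: [0.1, -0.5, -1.2]
gripper_width: 14.3
```

```bash
python3 -c "
from h import *
to(511.5,-50,46,170.8)"
```

```text
clock 5.23 pos [512.  -50.4  43.1] ty heading 170.7 zaxis [-0.001 -0.    -1.   ] F [ 0.1 -0.5 -1.2] w 14.3
tool shift cm [-0.04  0.06 -0.29] turn -0.11593675251404534
```

>>> servo_tool --rows '[{"x":0,"y":0,"z":-0.4,"turn":0,"fingers":1},{"x":0,"y":0,"z":-0.6,"turn":0,"fingers":1},{"x":0,"y":0,"z":-0.6,"turn":0,"fingers":1},{"x":0,"y":0,"z":-0.6,"turn":0,"fingers":1},{"x":-0.02,"y":0,"z":-0.6,"turn":0,"fingers":1},{"x":-0.05,"y":0,"z":-0.6,"turn":0,"fingers":1},{"x":-0.07,"y":0,"z":-0.6,"turn":0,"fingers":1},{"x":-0.08,"y":0,"z":-0.6,"turn":0,"fingers":1},{"x":-0.09,"y":0,"z":-0.6,"turn":0,"fingers":1},{"x":-0.1,"y":0,"z":-0.6,"turn":0,"fingers":1}]'

```text
clock: 6.07
position: [512.8, -45.9, 101.8]
ee_rot: [-0.647, 0.762, 0.0, 0.0]
contact_force: [0.9, 3.2, -7.3]
gripper_width: 14.3
```

```bash
python3 -c "
from h import *
to(512,-50.4,43.1,170.8)
snap('side','side2')"
```

```text
clock 6.07 pos [512.8 -45.9 101.8] ty heading 170.7 zaxis [-0.     0.001 -1.   ] F [ 0.9  3.2 -7.3] w 14.3
tool shift cm [0.46 0.   5.87] turn -0.11038809335462929
```

View pics/side2.png

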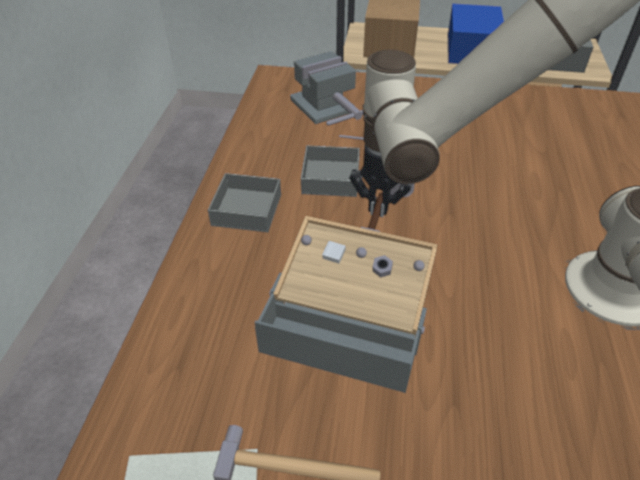

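The board is tipped, parts are in place, and the balls are starting to roll. A bit more lift, then wait.

>>> servo_tool --rows '[{"x":-0.1,"y":0,"z":-0.5,"turn":0,"fingers":1},{"x":-0.12,"y":0,"z":-0.5,"turn":0,"fingers":1},{"x":-0.06,"y":0,"z":-0.3,"turn":0,"fingers":1},{"x":0,"y":0,"z":0,"turn":0,"fingers":1},{"x":0,"y":0,"z":0,"turn":0,"fingers":1},{"x":0,"y":0,"z":0,"turn":0,"fingers":1},{"x":0,"y":0,"z":0,"turn":0,"fingers":1},{"x":0,"y":0,"z":0,"turn":0,"fingers":1},{"x":0,"y":0,"z":0,"turn":0,"fingers":1},{"x":0,"y":0,"z":0,"turn":0,"fingers":1}]'

```text
clock: 6.95
position: [513.2, -43.2, 114.2]
ee_rot: [-0.647, 0.762, 0.0, -0.0]
contact_force: [-0.6, 5.5, -6.0]
gripper_width: 14.2
```

```bash
python3 -c "
from h import *
to(512,-50.4,43.1,170.8)
snap('side','side3');snap('top','top3')"
```

```text
clock 6.95 pos [513.2 -43.2 114.2] ty heading 170.7 zaxis [-0.001  0.    -1.   ] F [-0.6  5.5 -6. ] w 14.2
tool shift cm [0.73 0.   7.11] turn -0.10427636769267679
```

View pics/side3.png

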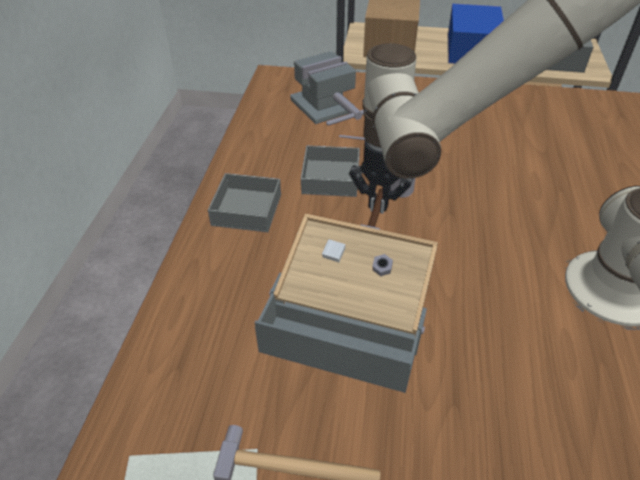

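View pics/top3.png

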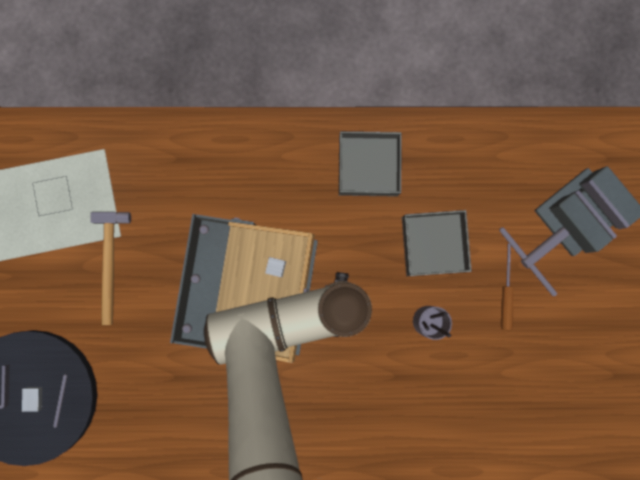

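All three balls are in the trough at (203,229), (194,279) and (186,328), and both parts are still on the board. Lowering.

>>> servo_tool --rows '[{"x":0,"y":0,"z":0,"turn":0,"fingers":1},{"x":0,"y":0,"z":0,"turn":0,"fingers":1},{"x":0,"y":0,"z":0,"turn":0,"fingers":1},{"x":0.09,"y":0,"z":0.4,"turn":0,"fingers":1},{"x":0.12,"y":0,"z":0.6,"turn":0,"fingers":1},{"x":0.11,"y":0,"z":0.6,"turn":0,"fingers":1},{"x":0.1,"y":0,"z":0.6,"turn":0,"fingers":1},{"x":0.09,"y":0,"z":0.6,"turn":0,"fingers":1},{"x":0.07,"y":0,"z":0.6,"turn":0,"fingers":1},{"x":0.06,"y":0,"z":0.6,"turn":0,"fingers":1}]'

```text
clock: 7.88
position: [512.2, -50.1, 74.7]
ee_rot: [-0.647, 0.762, 0.0, -0.0]
contact_force: [-3.4, 1.5, -1.4]
gripper_width: 14.2
```

>>> servo_tool --rows '[{"x":0.05,"y":0,"z":0.6,"turn":0,"fingers":1},{"x":0,"y":0,"z":0.6,"turn":0,"fingers":1},{"x":0,"y":0,"z":0.6,"turn":0,"fingers":1},{"x":0,"y":0,"z":0.6,"turn":0,"fingers":1},{"x":0,"y":0,"z":0.5,"turn":0,"fingers":1},{"x":0,"y":0,"z":0,"turn":0,"fingers":1},{"x":0,"y":0,"z":0,"turn":0,"fingers":1}]'

```text
clock: 8.47
position: [511.9, -51.1, 44.7]
ee_rot: [-0.647, 0.762, 0.0, -0.001]
contact_force: [-3.2, -4.9, -1.8]
gripper_width: 14.2
```

```bash
python3 -c "
from h import *
to(512,-50.4,43.1,170.8)"
```

```text
clock 8.47 pos [511.9 -51.1  44.7] ty heading 170.7 zaxis [-0.002 -0.001 -1.   ] F [-3.2 -4.9 -1.8] w 14.2
tool shift cm [-0.07  0.    0.16] turn -0.11436168901104793
```

Near the stop. I'll open, rise clear, back off a little towards the robot's right and look.

>>> servo_tool --rows '[{"x":0,"y":0,"z":0.1,"turn":0,"fingers":1},{"x":0,"y":0,"z":0,"turn":0,"fingers":5},{"x":0,"y":0,"z":0,"turn":0,"fingers":5},{"x":0,"y":0,"z":0,"turn":0,"fingers":5},{"x":0,"y":0,"z":0,"turn":0,"fingers":5},{"x":0,"y":0,"z":-2,"turn":0,"fingers":5},{"x":0,"y":0,"z":-3.5,"turn":0,"fingers":5},{"x":0,"y":0,"z":-3.5,"turn":0,"fingers":5},{"x":0,"y":0,"z":-3.5,"turn":0,"fingers":5},{"x":0,"y":0,"z":0,"turn":0,"fingers":5}]'

```text
clock: 9.3
position: [517.5, -49.9, 177.1]
ee_rot: [-0.648, 0.761, -0.005, 0.007]
contact_force: [0.8, -0.9, -0.2]
gripper_width: 50.2
```

```bash
python3 -c "
from h import *
snap('top','top4');snap('side','side4')
im=cv2.imread('pics/top4.png');cv2.imwrite('pics/c5.png',cv2.resize(im[210:360,165:360],(780,600),interpolation=cv2.INTER_CUBIC))
im=cv2.imread('pics/side4.png');cv2.imwrite('pics/c6.png',cv2.resize(im[205:345,260:445],(740,560),interpolation=cv2.INTER_CUBIC))
"
```

```text
(no output)
```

View pics/c5.png

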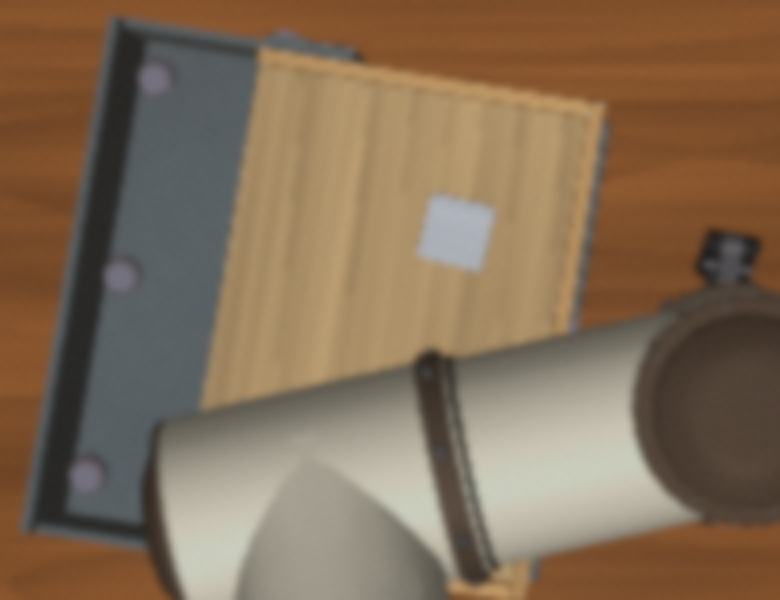

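View pics/c6.png

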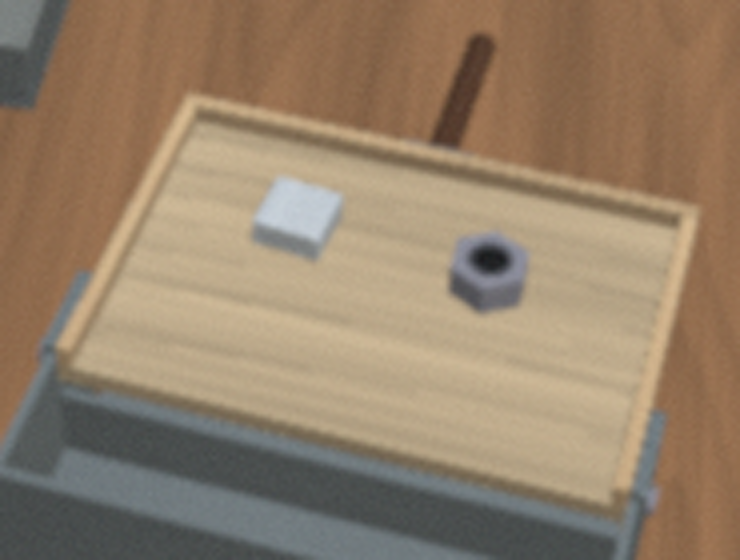

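```bash
python3 -c "
from h import *
to(587.5,80,125,168.2)"
```

```text
clock 9.4 pos [513.6 -49.9 171.3] ty heading 170.7 zaxis [ 0.005  0.001 -1.   ] F [ 0.3  0.1 -0.6] w 50.0
tool shift cm [-14.    -5.17   4.68] turn 2.5056664536480753
```

>>> servo_tool --rows '[{"x":-2.8,"y":-1.04,"z":0,"turn":0,"fingers":5.5},{"x":-2.8,"y":-1.04,"z":0,"turn":0,"fingers":5.5},{"x":-2.8,"y":-1.04,"z":0,"turn":0,"fingers":5.5},{"x":-2.8,"y":-1.04,"z":0,"turn":0,"fingers":5.5},{"x":-2.8,"y":-1.04,"z":0,"turn":2.5,"fingers":5.5},{"x":0,"y":0,"z":2.2,"turn":0,"fingers":5.5},{"x":0,"y":0,"z":2.2,"turn":0,"fingers":5.5},{"x":0,"y":0,"z":0,"turn":0,"fingers":5.5},{"x":0,"y":0,"z":0,"turn":0,"fingers":5.5}]'

```text
clock: 10.15
position: [585.0, 79.0, 123.0]
ee_rot: [-0.631, 0.776, 0.001, -0.003]
contact_force: [0.2, 0.4, 0.7]
gripper_width: 55.1
```

```bash
python3 -c "
from h import *
snap('side','side5')
to(587.5,80,74.5,168.2)
im=cv2.imread('pics/side5.png');cv2.imwrite('pics/c7.png',cv2.resize(im[165:305,260:445],(740,560),interpolation=cv2.INTER_CUBIC))
"
```

```text
clock 10.2 pos [586.2  79.1 124.8] ty heading 168.2 zaxis [-0.001 -0.001 -1.   ] F [ 0.4 -0.7  1.3] w 54.9
tool shift cm [-0.12 -0.12  5.03] turn 0.015478373863061279
```

View pics/c7.png

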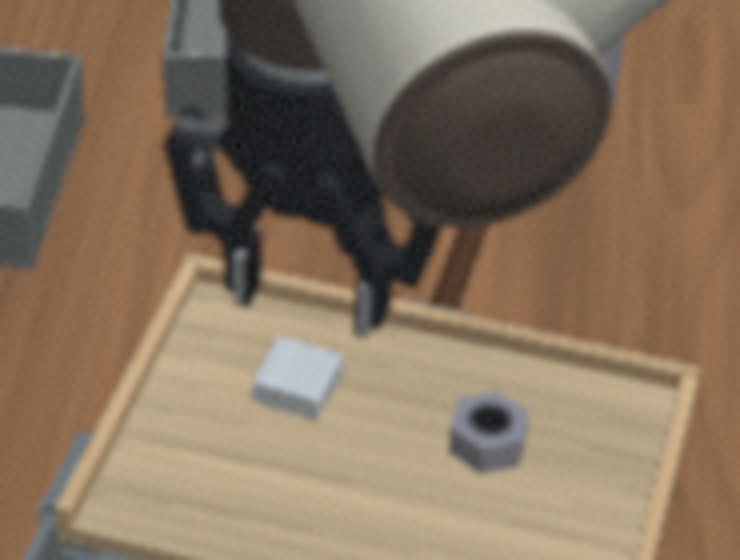

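>>> servo_tool --rows '[{"x":-0.1,"y":-0.1,"z":1.5,"turn":0,"fingers":5.5},{"x":0,"y":0,"z":1.5,"turn":0,"fingers":5.5},{"x":0,"y":0,"z":1.2,"turn":0,"fingers":5.5},{"x":0,"y":0,"z":1,"turn":0,"fingers":5.5},{"x":0,"y":0,"z":0,"turn":0,"fingers":5.5},{"x":0,"y":0,"z":0,"turn":0,"fingers":4.5},{"x":0,"y":0,"z":0,"turn":0,"fingers":3.5},{"x":0,"y":0,"z":0,"turn":0,"fingers":3},{"x":0,"y":0,"z":0,"turn":0,"fingers":3},{"x":0,"y":0,"z":0,"turn":0,"fingers":3}]'

```text
clock: 11.03
position: [588.5, 80.4, 74.9]
ee_rot: [-0.631, 0.776, -0.001, 0.001]
contact_force: [-0.8, -0.1, 6.5]
gripper_width: 34.2
```

```bash
python3 -c "
from h import *
to(644.5,-248,190)"
```

```text
clock 11.03 pos [588.5  80.4  74.9] ty heading 168.2 zaxis [ 0.003  0.001 -1.   ] F [-0.8 -0.1  6.5] w 34.2
tool shift cm [ 30.99 -12.21 -11.51] turn None
```

>>> servo_tool --rows '[{"x":0,"y":0,"z":-1,"turn":0,"fingers":3},{"x":0,"y":0,"z":-2,"turn":0,"fingers":3},{"x":0,"y":0,"z":-3,"turn":0,"fingers":3},{"x":0,"y":0,"z":-3,"turn":0,"fingers":3},{"x":0,"y":0,"z":-2,"turn":0,"fingers":3}]'

```text
clock: 11.45
position: [588.2, 80.3, 186.6]
ee_rot: [-0.631, 0.776, -0.001, 0.002]
contact_force: [0.6, -0.1, -0.4]
gripper_width: 34.5
```

>>> servo_tool --rows '[{"x":3.1,"y":-1.22,"z":0,"turn":0,"fingers":3},{"x":3.1,"y":-1.22,"z":0,"turn":0,"fingers":3},{"x":3.1,"y":-1.22,"z":0,"turn":0,"fingers":3},{"x":3.1,"y":-1.22,"z":0,"turn":0,"fingers":3},{"x":3.1,"y":-1.22,"z":0,"turn":0,"fingers":3},{"x":3.1,"y":-1.22,"z":0,"turn":0,"fingers":3},{"x":3.1,"y":-1.22,"z":0,"turn":0,"fingers":3},{"x":3.1,"y":-1.22,"z":0,"turn":0,"fingers":3},{"x":3.1,"y":-1.22,"z":0,"turn":0,"fingers":3},{"x":3.1,"y":-1.22,"z":0,"turn":0,"fingers":3}]'

```text
clock: 12.28
position: [643.2, -249.7, 183.4]
ee_rot: [-0.631, 0.776, 0.0, -0.0]
contact_force: [0.5, 0.5, -0.1]
gripper_width: 34.3
```

```bash
python3 -c "
from h import *
snap('side','side6')
to(644.5,-248,14,183.5)
im=cv2.imread('pics/side6.png');cv2.imwrite('pics/c8.png',cv2.resize(im[65:245,240:480],(800,600),interpolation=cv2.INTER_CUBIC))
"
```

```text
clock 12.33 pos [ 643.7 -255.4  182.9] ty heading 167.9 zaxis [-0.    -0.002 -1.   ] F [ 2.6 -2.   1. ] w 34.3
tool shift cm [-0.78  0.08 16.89] turn -15.577805625797225
```

View pics/c8.png

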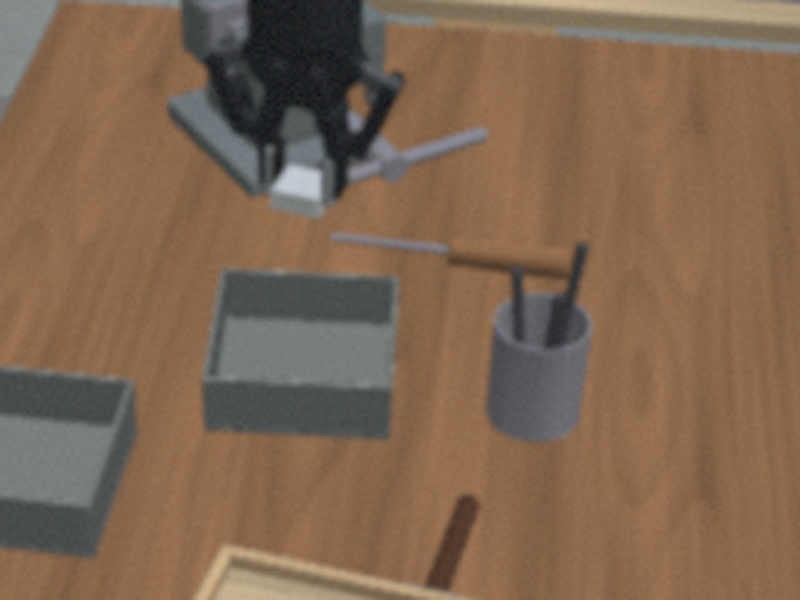

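>>> servo_tool --rows '[{"x":-0.6,"y":0,"z":2,"turn":0,"fingers":3},{"x":0,"y":0,"z":3,"turn":-7,"fingers":3},{"x":0,"y":0,"z":3,"turn":-7,"fingers":3},{"x":0,"y":0,"z":3,"turn":0,"fingers":3},{"x":0,"y":0,"z":2.5,"turn":0,"fingers":3},{"x":0,"y":0,"z":2,"turn":0,"fingers":3},{"x":0,"y":0,"z":1.2,"turn":0,"fingers":3},{"x":0,"y":0,"z":0,"turn":0,"fingers":3},{"x":0,"y":0,"z":0,"turn":0,"fingers":3}]'

```text
clock: 13.08
position: [644.8, -242.4, 16.4]
ee_rot: [0.721, -0.693, -0.0, 0.0]
contact_force: [-0.3, -0.1, -0.7]
gripper_width: 33.9
```

```bash
python3 -c "
from h import *
snap('side','side7')
to(644.5,-248,10,183.5)
im=cv2.imread('pics/side7.png');cv2.imwrite('pics/c9.png',cv2.resize(im[65:245,240:480],(800,600),interpolation=cv2.INTER_CUBIC))
"
```

```text
clock 13.13 pos [ 645.7 -242.6   17.6] ty heading -177.8 zaxis [ 0.002 -0.001 -1.   ] F [1.1 0.5 0.4] w 34.5
tool shift cm [0.54 0.14 0.76] turn -1.2772862101891178
```

View pics/c9.png

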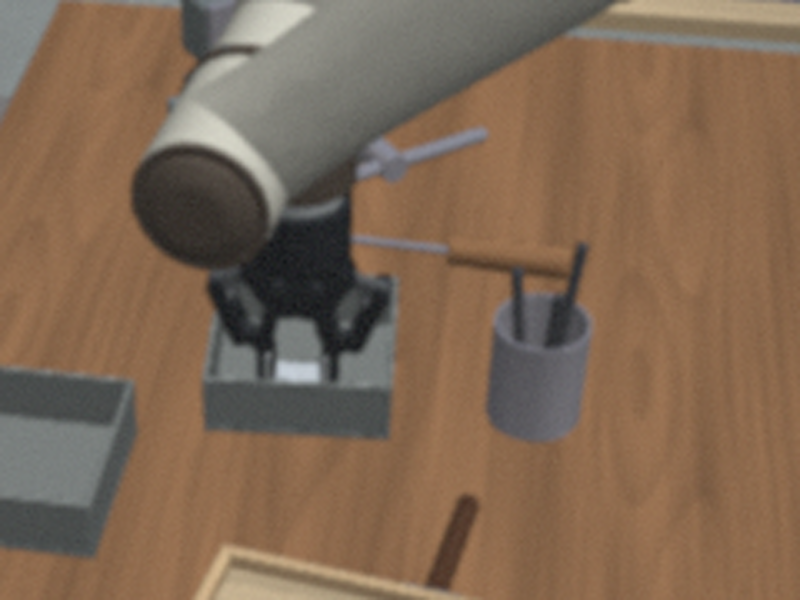

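>>> servo_tool --rows '[{"x":0.5,"y":0,"z":0.4,"turn":0,"fingers":3},{"x":0,"y":0,"z":0.3,"turn":0,"fingers":3},{"x":0,"y":0,"z":0,"turn":0,"fingers":3},{"x":0,"y":0,"z":0,"turn":0,"fingers":5},{"x":0,"y":0,"z":0,"turn":0,"fingers":5},{"x":0,"y":0,"z":0,"turn":0,"fingers":5},{"x":0,"y":0,"z":-2,"turn":0,"fingers":5},{"x":0,"y":0,"z":-4,"turn":0,"fingers":5},{"x":0,"y":0,"z":-4,"turn":0,"fingers":5},{"x":0,"y":0,"z":-4,"turn":0,"fingers":5}]'

```text
clock: 13.97
position: [644.6, -247.3, 150.8]
ee_rot: [0.721, -0.693, -0.0, 0.0]
contact_force: [0.4, 0.4, -0.1]
gripper_width: 49.8
```

>>> servo_tool --rows '[{"x":0,"y":0,"z":-3,"turn":0,"fingers":5.5},{"x":0,"y":0,"z":0,"turn":0,"fingers":5.5}]'

```text
clock: 14.13
position: [648.9, -248.7, 189.2]
ee_rot: [0.721, -0.693, 0.007, -0.004]
contact_force: [0.5, 0.0, 0.9]
gripper_width: 55.2
```

```bash
python3 -c "
from h import *
to(490,104,180,178.5)
"
```

```text
clock 14.13 pos [ 648.9 -248.7  189.2] ty heading -177.7 zaxis [ 0.016 -0.005 -1.   ] F [0.5 0.  0.9] w 55.2
tool shift cm [-35.88  14.48   0.49] turn 3.7777287338524275
```

>>> servo_tool --rows '[{"x":-3.55,"y":1.43,"z":0,"turn":0,"fingers":5.5},{"x":-3.55,"y":1.43,"z":0,"turn":0,"fingers":5.5},{"x":-3.55,"y":1.43,"z":0,"turn":0,"fingers":5.5},{"x":-3.55,"y":1.43,"z":0,"turn":0,"fingers":5.5},{"x":-3.55,"y":1.43,"z":0,"turn":0,"fingers":5.5},{"x":-3.55,"y":1.43,"z":0,"turn":0,"fingers":5.5},{"x":-3.55,"y":1.43,"z":0,"turn":0,"fingers":5.5},{"x":-3.55,"y":1.43,"z":0,"turn":0,"fingers":5.5},{"x":-3.55,"y":1.43,"z":0,"turn":0,"fingers":5.5},{"x":-3.55,"y":1.43,"z":0,"turn":3.8,"fingers":5.5}]'

```text
clock: 14.97
position: [487.4, 103.4, 179.6]
ee_rot: [-0.697, 0.717, -0.0, 0.0]
contact_force: [1.3, 1.6, 0.3]
gripper_width: 55.1
```

>>> servo_tool --rows '[{"x":0,"y":0,"z":3,"turn":0,"fingers":5.5},{"x":0,"y":0,"z":2.5,"turn":0,"fingers":5.5},{"x":0,"y":0,"z":0,"turn":0,"fingers":5.5},{"x":0,"y":0,"z":0,"turn":0,"fingers":5.5}]'

```text
clock: 15.3
position: [487.9, 101.7, 123.9]
ee_rot: [-0.697, 0.717, 0.0, -0.001]
contact_force: [-0.3, -0.2, 0.7]
gripper_width: 54.6
```

```bash
python3 -c "
from h import *
snap('side','side8');snap('top','top8')
to(490,104,75,178.5)
im=cv2.imread('pics/side8.png');cv2.imwrite('pics/c10.png',cv2.resize(im[125:305,240:480],(800,600),interpolation=cv2.INTER_CUBIC))
"
```

```text
clock 15.4 pos [489.6 101.9 125.6] ty heading 178.4 zaxis [ 0.002  0.001 -1.   ] F [-0.  -0.4 -1.2] w 54.8
tool shift cm [-0.2  -0.03  5.06] turn -0.11378707526932885
```

View pics/c10.png

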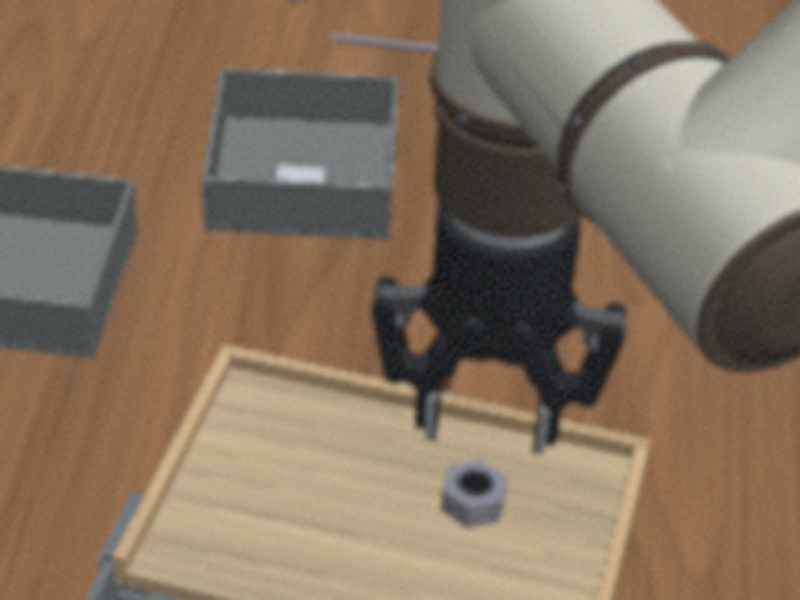

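View pics/top8.png

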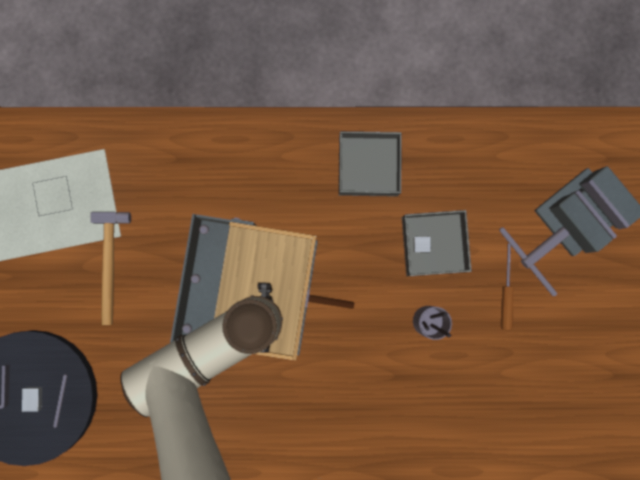

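>>> servo_tool --rows '[{"x":-0.1,"y":0,"z":1.5,"turn":0,"fingers":5.5},{"x":0,"y":0,"z":1.5,"turn":0,"fingers":5.5},{"x":0,"y":0,"z":1.1,"turn":0,"fingers":5.5},{"x":0,"y":0,"z":0.9,"turn":0,"fingers":5.5},{"x":0,"y":0,"z":0,"turn":0,"fingers":5.5},{"x":0,"y":0,"z":0,"turn":0,"fingers":4.5},{"x":0,"y":0,"z":0,"turn":0,"fingers":3.5},{"x":0,"y":0,"z":0,"turn":0,"fingers":3},{"x":0,"y":0,"z":0,"turn":0,"fingers":3},{"x":0,"y":0,"z":0,"turn":0,"fingers":3}]'

```text
clock: 16.23
position: [489.6, 103.2, 75.8]
ee_rot: [-0.697, 0.717, -0.001, 0.001]
contact_force: [0.8, -1.9, 5.6]
gripper_width: 34.9
```

>>> servo_tool --rows '[{"x":0,"y":0,"z":-0.5,"turn":0,"fingers":3},{"x":0,"y":0,"z":-2,"turn":0,"fingers":3},{"x":0,"y":0,"z":-3,"turn":0,"fingers":3},{"x":0,"y":0,"z":-3,"turn":0,"fingers":3},{"x":0,"y":0,"z":-2.5,"turn":0,"fingers":3},{"x":0,"y":0,"z":0,"turn":0,"fingers":3}]'

```text
clock: 16.73
position: [491.3, 104.1, 190.0]
ee_rot: [-0.698, 0.717, -0.002, 0.005]
contact_force: [0.7, 0.3, -0.7]
gripper_width: 34.3
```

```bash
python3 -c "
from h import *
to(644.5,-303,180)
d=None
im,d=snap('side','side9')
cv2.imwrite('pics/c11.png',cv2.resize(cv2.imread('pics/side9.png')[125:305,240:480],(800,600),interpolation=cv2.INTER_CUBIC))
"
```

```text
clock 16.73 pos [491.3 104.1 190. ] ty heading 178.5 zaxis [ 0.01   0.004 -1.   ] F [ 0.7  0.3 -0.7] w 34.3
tool shift cm [ 40.29 -16.4    0.97] turn None
```

View pics/c11.png

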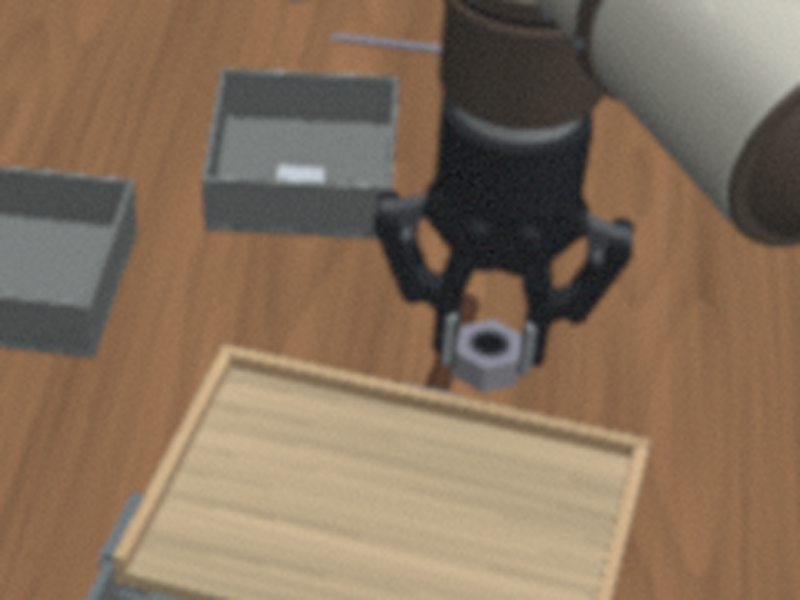

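The nut is held. Moving to the bin.

>>> servo_tool --rows '[{"x":3.35,"y":-1.36,"z":0,"turn":0,"fingers":3},{"x":3.35,"y":-1.36,"z":0,"turn":0,"fingers":3},{"x":3.35,"y":-1.36,"z":0,"turn":0,"fingers":3},{"x":3.35,"y":-1.36,"z":0,"turn":0,"fingers":3},{"x":3.35,"y":-1.36,"z":0,"turn":0,"fingers":3},{"x":3.35,"y":-1.36,"z":0,"turn":0,"fingers":3},{"x":3.35,"y":-1.36,"z":0,"turn":0,"fingers":3},{"x":3.35,"y":-1.36,"z":0,"turn":0,"fingers":3},{"x":3.35,"y":-1.36,"z":0,"turn":0,"fingers":3},{"x":3.35,"y":-1.36,"z":0,"turn":0,"fingers":3}]'

```text
clock: 17.62
position: [614.3, -237.1, 182.1]
ee_rot: [-0.697, 0.717, 0.002, -0.001]
contact_force: [1.5, 0.4, 0.2]
gripper_width: 34.4
```

>>> servo_tool --rows '[{"x":3.35,"y":-1.36,"z":0,"turn":0,"fingers":3},{"x":3.35,"y":-1.36,"z":0,"turn":0,"fingers":3},{"x":0,"y":0,"z":0,"turn":0,"fingers":3},{"x":0,"y":0,"z":0,"turn":0,"fingers":3}]'

```text
clock: 17.95
position: [639.2, -304.9, 180.7]
ee_rot: [-0.696, 0.718, 0.002, -0.001]
contact_force: [-0.3, 0.3, -2.2]
gripper_width: 34.6
```

```bash
python3 -c "
from h import *
to(644.5,-303,12,183.5)
snap('side','side10')
"
```

```text
clock 17.95 pos [ 639.2 -304.9  180.7] ty heading 178.2 zaxis [-0.005  0.002 -1.   ] F [-0.3  0.3 -2.2] w 34.6
tool shift cm [-0.18 -0.61 16.87] turn -5.305639051908173
```

View pics/side10.png

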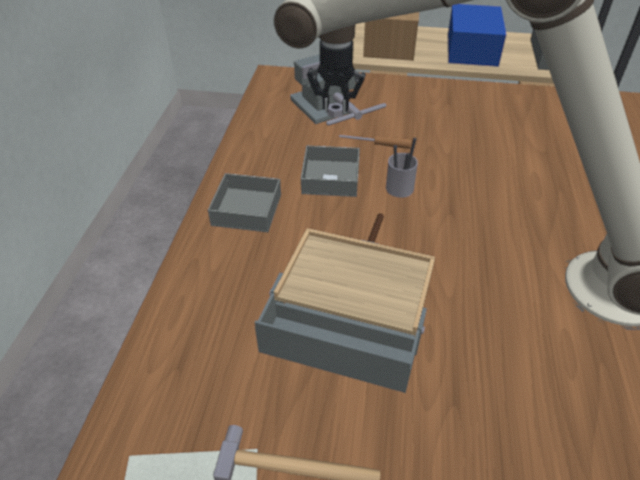

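>>> servo_tool --rows '[{"x":0,"y":-0.4,"z":2,"turn":-5,"fingers":3},{"x":0,"y":0,"z":3,"turn":0,"fingers":3},{"x":0,"y":0,"z":3,"turn":0,"fingers":3},{"x":0,"y":0,"z":3,"turn":0,"fingers":3},{"x":0,"y":0,"z":2.5,"turn":0,"fingers":3},{"x":0,"y":0,"z":2,"turn":0,"fingers":3},{"x":0,"y":0,"z":0.8,"turn":0,"fingers":3},{"x":0,"y":0,"z":0,"turn":0,"fingers":3},{"x":0,"y":0,"z":0,"turn":0,"fingers":3}]'

```text
clock: 18.75
position: [644.6, -302.9, 21.9]
ee_rot: [0.728, -0.685, 0.0, 0.0]
contact_force: [0.6, -0.6, 0.2]
gripper_width: 34.2
```

```bash
python3 -c "
from h import *
to(644.5,-303,11,183.5)
"
```

```text
clock 18.75 pos [ 644.6 -302.9   21.9] ty heading -176.5 zaxis [ 0. -0. -1.] F [ 0.6 -0.6  0.2] w 34.2
tool shift cm [0.01 0.02 1.09] turn -0.02489474436185901
```

>>> servo_tool --rows '[{"x":0,"y":0,"z":0.6,"turn":0,"fingers":3},{"x":0,"y":0,"z":0.4,"turn":0,"fingers":3},{"x":0,"y":0,"z":0,"turn":0,"fingers":3},{"x":0,"y":0,"z":0,"turn":0,"fingers":5},{"x":0,"y":0,"z":0,"turn":0,"fingers":5},{"x":0,"y":0,"z":0,"turn":0,"fingers":5},{"x":0,"y":0,"z":-2,"turn":0,"fingers":5},{"x":0,"y":0,"z":-4,"turn":0,"fingers":5},{"x":0,"y":0,"z":-4,"turn":0,"fingers":5},{"x":0,"y":0,"z":-4,"turn":0,"fingers":5}]'

```text
clock: 19.58
position: [644.1, -303.8, 153.1]
ee_rot: [0.728, -0.686, -0.0, 0.0]
contact_force: [1.2, -0.6, 0.1]
gripper_width: 50.2
```

>>> servo_tool --rows '[{"x":0,"y":0,"z":-4,"turn":0,"fingers":5},{"x":-4,"y":0,"z":0,"turn":0,"fingers":5},{"x":-4,"y":0,"z":0,"turn":0,"fingers":5},{"x":-4,"y":0,"z":0,"turn":0,"fingers":5},{"x":-4,"y":0,"z":0,"turn":0,"fingers":5},{"x":-4,"y":0,"z":0,"turn":0,"fingers":5},{"x":0,"y":0,"z":0,"turn":0,"fingers":5},{"x":0,"y":0,"z":0,"turn":0,"fingers":5}]'

```text
clock: 20.25
position: [632.7, -101.7, 192.3]
ee_rot: [0.729, -0.684, 0.001, -0.0]
contact_force: [0.3, -0.3, -0.4]
gripper_width: 50.3
```

```bash
python3 -c "
from h import *
im,d=snap('top','top11');snap('side','side11')
to(0,0,0)
"
```

```text
clock 20.35 pos [ 632.6 -104.1  191.8] ty heading -176.6 zaxis [ 0.001 -0.    -1.   ] F [-0.1  0.5 -0.7] w 50.0
tool shift cm [-14.16  62.55  19.13] turn None
```

View pics/top11.png

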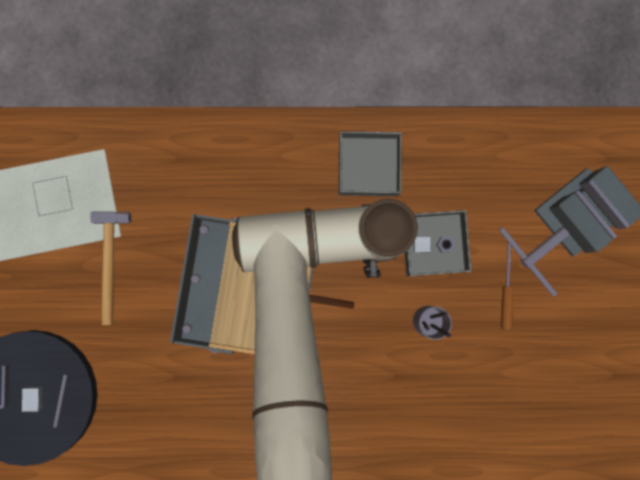

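View pics/side11.png

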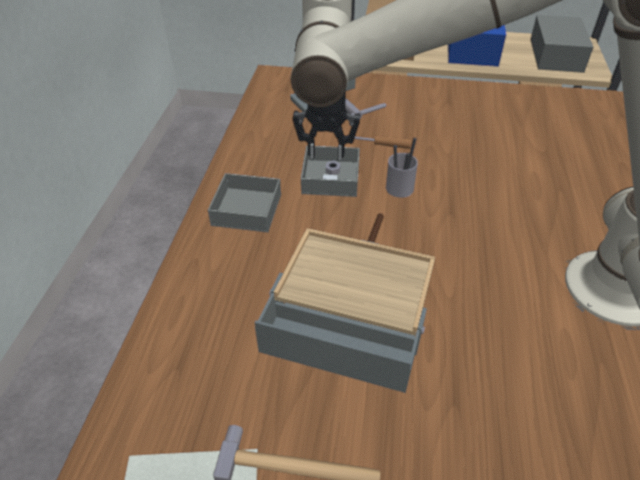

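The blank is at (423,244) and the nut at (446,244), both in the bin. The three balls are in the trough and the board is down. The bystanders have not moved and the arm is clear.

```bash
python3 -c "
from bench import arm
print(arm.job_done())"
```

```text
the job is handed in; nothing more can be done
None
```

I finished the task and handed the job in at about 20 s of the 58 s allowed; no verdict is reported. I lifted the handle about 71 mm, which by my geometry is roughly 0.29 rad. All three balls rolled into the trough while the blank and nut stayed in place. I then lowered the board and put the blank and the nut in the nearer grey bin.

**Last checks, from the top and side pictures just before hand-in:**
- **Flat parts:** both lie side by side in the bin, well clear of its walls.
- **Balls:** all three are in the trough.
- **Board:** it looks the same as at the start. I judged this by eye and did not measure the angle.
- **Bystanders:** the hammer, screwdriver and pot appear at the same pixels as at the start.
- **Robot:** the gripper was empty and clear of everything.

**One disagreement:** the gripper width read about 2 mm low on every grasp: 14 mm on the 16 mm handle and 34–35 mm on the 36 mm parts. On the first handle grasp I reopened, lowered a few millimetres and gripped again, and the reading barely changed. I took it as a sensor offset, and every grip held.

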